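Bring the inspection camera to the slip rings

TASK

Bring the inspection camera over the rotor's slip rings: with a fingertip, press down the black pad in the middle of the camera carriage to free its brake and, keeping it pressed, push the carriage along the rods until it rests against the stop collar at the slip-ring end of the rotor. Then let the pad come up again so that the brake holds the carriage there. Do not drag the carriage with the brake on, do not touch the camera or its post, and leave the loose things around alone.

Things in the scene. Friction and masses are not known exactly. Their poses are not given: they have to be found in the camera images.
- bench: Rotor inspection bench, fixed: grey base plate 315 (bench x) x 440 (bench y) x 10 mm thick, two 16 mm steel rods along bench y, 72 mm apart, axes 38 mm above the table, end blocks 112 x 22 x 56 mm high. Origin on the table midway along and between the rods; z up; y along the rods (to the robot's left when the bench stands straight), x away from the robot. The plate runs from x -110 (the side of a parts ledge) to x +205 mm. It stands turned by up to 0.38 rad either way.
- carriage (a joint): Slide of the camera carriage along bench y, m, positive to bench +y; 0 = carriage midway along the rods. Held by a spring brake that takes about 13 to 18 N to overcome; with the pad pressed more than 1 mm the carriage runs freely (about 2 N).
- carriage_mid (a point): Centre of the top face of the aluminium carriage plate (100 mm along x, 90 mm long along y), 60 mm above the table, midway between the rods. The pad stands over this point.
- carriage_left_end (a point): Carriage's end face on its bench +y side, at the axis of the front rod (bench x -36 mm, 38 mm above the table), 45 mm from the carriage's middle. This face meets stop_left.
- carriage_right_end (a point): The same on the bench -y side; this face meets stop_right.
- pad (a joint): Brake release pad, m pressed down: 0 = up (brake on), 0.005 = fully down. Spring: starts to give at 10 N, fully down at about 13 N; comes up by itself. The brake is free from 0.001.
- pad_top (a point): Centre of the flat top of the black brake release pad in the middle of the carriage, 72 mm above the table when up. Pad 32 mm (bench x) x 50 mm (bench y), with a ridge 5 mm high and 5 mm thick across each y end (40 mm of flat between the ridges), against which a fingertip can push. Axes as the bench's.
- camera: Inspection camera on the carriage, not to be touched. Origin at the bench's x = 0 under the carriage's middle, on the table plane. A 14 mm steel post stands 84 mm from the pad's centre towards bench +x, up to 240 mm above the table; an arm carries the dark camera (44 mm square, lens down, 164 to 264 mm above the table) 155 mm from the pad's centre towards +x, over the rotor.
- rotor: Alternator rotor lying along bench y in two grey V-cradles behind the rail, fixed: claw poles 94 mm in diameter, 72 mm long, shaft 270 mm. Origin on the base plate's top (10 mm above the table) under the middle of the claws; shaft axis 75 mm above it, 155 mm behind the rail's middle (bench x).
- slip_rings: Slip-ring end of the rotor: two copper rings 29 mm in diameter side by side on the shaft. Origin on the shaft axis between the two rings, 81 mm from the middle of the claws, on the bench +y or the -y side: it tells which stop is meant.
- drive_bearing: Drive end of the rotor: one steel ball bearing 47 mm in diameter, 15 mm wide, on the shaft. Origin at its centre, 81 mm from the middle of the claws on the other side.
- stop_left: Dark steel stop collar, 34 mm in diameter, 16 mm wide along bench y, with a thumb screw towards the robot side, clamped on the front rod on the bench +y side of the carriage. Origin at its centre on the rod's axis. Does not move.
- stop_left_face (a point): Centre of stop_left's face that looks to the carriage (8 mm from its origin towards bench -y).
- stop_right: The same stop collar on the bench -y side of the carriage.
- stop_right_face (a point): Centre of stop_right's face that looks to the carriage (8 mm from its origin towards bench +y).
- deep_socket: Loose steel socket standing on the base plate's front ledge, 27 mm diameter, 62 mm high; origin under its foot. Leave alone.
- spare_bearing: Loose steel bearing ring lying on the front ledge, 40 mm diameter, 14 mm high; origin under its centre. Leave alone.
- pulley: Loose dark steel belt pulley, 56 mm diameter, 34 mm high; origin under its centre. Leave alone.
- brush_holder: Loose black plastic brush holder, 50 x 36 x 42 mm high; origin under its centre. Leave alone.
- spanner: Loose spanner 190 mm long, lying; origin on the table beneath it. Leave alone.
- screwdriver: Loose screwdriver 210 mm long, lying; origin on the table beneath it. Leave alone.
- screw_jar: Loose clear jar with a black cap, 60 mm diameter, 75 mm high; origin under its centre. Leave alone.

How it is judged:
On the way, in this order (a step that is already met when the one before it is completed fails the run):
1. the pad is pressed down, with the carriage still where it stood (value of joint pad above 0.002 m and distance of carriage_mid from where it was at the start of the episode below 0.01 m), for 0.1 s.
2. the carriage stands against the stop at the slip-ring end (((y of slip_rings in the frame of bench above 0 m and distance between carriage_left_end and stop_left_face below 0.0025 m) or (y of slip_rings in the frame of bench below 0 m and distance between carriage_right_end and stop_right_face below 0.0025 m))), for 0.2 s.
At the end, for the whole second after the job is handed in: The carriage's end face stands within 2.5 mm of the stop collar at the slip-ring end of the rotor, the pad is up again (less than 1 mm down) and the carriage is at rest (((y of slip_rings in the frame of bench above 0 m and distance between carriage_left_end and stop_left_face below 0.0025 m) or (y of slip_rings in the frame of bench below 0 m and distance between carriage_right_end and stop_right_face below 0.0025 m)) and value of joint pad below 0.001 m and velocity of joint carriage between -0.003 and 0.003 m/s); the robot touches nothing.
It fails at once if the carriage is dragged against its brake (faster than 15 mm/s with the pad less than 0.4 mm down) (value of joint pad below 0.0004 m and (velocity of joint carriage above 0.015 m/s or velocity of joint carriage below -0.015 m/s)).
It fails at once if the camera or its post is touched (contact force between any of the fingers, the arm and camera above 0.5 N).
It fails at once if a loose thing is moved more than 15 mm or lifted (distance of any of deep_socket, spare_bearing, pulley, brush_holder, spanner, screwdriver, screw_jar from where it was at the start of the episode above 0.015 m).
It also fails if it takes over 35 s, if anything falls off the work surface, if the arm or the gripper's body presses on something with over 40 N, if the wrist force passes 120 N, or if a joint passes its speed limit or range.

ROBOT

A 7-joint arm with a two-finger parallel gripper is mounted at the origin on the work surface. World frame = base frame: x ahead of the robot, y to its left, z up, the work surface at z = 0. Lengths are in m, angles in rad, forces in N, time in s.
With the tool pointing down it reaches from about 0.4 to 0.85 m from the base axis. Payload 4.5 kg.
Tool frame: the origin (TCP) lies on the mounting face of the last link; the fingertips stand 166 mm ahead of it and the grasp point (between the pads) lies 147 mm ahead of it; z points along the fingers, y is the direction in which the jaws open and shut (so a half turn about z gives the same grasp; the last joint's range is limited). The gripper opens to 88 mm and grips with 3 to 60 N. Pads are 18 mm wide; open, the fingers measure 123 mm over their backs; the gripper's body (75 mm by 187 mm) begins 45 mm behind the grasp point.
Start: joints at [-1.243, 0.689, -0.195, 1.565, 0.157, 0.902, -0.215], TCP at [0.181, 0.598, 0.405] pointing down, gripper open.
Joint ranges: [-3.01, 3.01], [-0.46, 2.08], [-1.47, 1.51], [0.13, 2.56], [-1, 4.14], [0.04, 2.09], [-2.66, 2.66]. Speed limits (rad/s): [2.57, 2.57, 3.14, 3.14, 3.14, 3.14, 3.14].

INTERFACE

Orientations are given as a rotation vector (axis times angle).
In Python, from bench import arm, optics, ticket gives the robot as it stands.
- The arm moves only by the tool move_arm, never from a script. Its arguments are lists of equal length, an entry for each row: "delta_pos": the shift along the tool's x, y, z in m, a list of three; "delta_rot": the turn, a rotation vector about the tool's x, y, z in degrees, a list of three. A call has exactly 8 rows; each row is the pose to reach, as a shift and turn from the pose commanded when the call began, along the tool's axes at that moment; what a row does not reach only later rows make up. A row lasts 1/8 s, in which the tool goes at most 62.5 mm and 10.7 degrees, less where a joint would pass 70% of its speed; a pose out of reach is approached as far as the arm can. A call with a gripper value outside its range is refused whole. "fingers" is the opening, from 0 (shut) to 1 (fully open), set as the call begins (left out, the last holds). The fingers move at their own pace and stop on an object; the grip force is fixed at half the most. Time passes only in rows, so rows that repeat a pose let the fingers close, or fill a call up. It gives the time, the measured TCP pose, the force and the opening at its end, in the units of the state.
- arm.get_obs(): the state, without advancing time (a new reading comes with each control period).
- optics.read_camera(name): name is "scene" or "top"; returns the picture (480x640x3 uint8, red, green, blue); there is no depth.
- optics.calibration(name): a dict with "fovy" (degrees; the focal length in pixels is half the picture's height over the tangent of half this angle, whatever the lens; pixels are square), "cx", "cy" (the principal point, pixels), "cam_to_world" (4x4, takes a point from camera to world coordinates). Camera axes: x right, y down, z forward; pixel columns grow to the right and rows downward; lengths in m; the calibration is good to about 2 mm. A picture is of the moment at which its call begins. calibration takes no time and is no camera call.
- ticket.job_done(): hands the job in, once; it reports no verdict.
The state is a dict: "t": time; "q": joint angles; "joint_velocities": joint speeds; "joint_torque": joint torques, N m; "ee_pos": TCP position; "orientation": TCP orientation; "force": force on the tool from outside, world axes, zero at the start; "moment": the same for the moment, N m; "gripper_width": opening from 0.0 (shut) to 1.0 (fully open).
Only numpy, scipy, OpenCV 4.12 (cv2) and the standard library are available. Lean on these libraries where they do the work, as an engineer would, in place of code of your own. Each camera call takes 0.05 s, during which the arm holds its last target. There are 200 camera calls.

## Working session

There is one attempt and no reset: what is moved stays moved. The work goes in short steps, Python scripts to look and compute and a tool call to move; the robot and the scene stay as the last step left them, time stands still between calls to the robot, and variables do not carry over. Pictures are saved under pics/ and viewed, about 8 in all and at most 12, crops included, and the job is handed in when it is done.

Besides the shell and the picture viewer there is one more tool, called by a JSON object that holds its "op" and its "data". move_arm: Moves the arm, as the interface text tells. Its arguments: {"type":"object","properties":{"delta_pos":{"type":"array"},"delta_rot":{"type":"array"},"fingers":{"type":"number"}},"required":["delta_pos","delta_rot"]}

```bash
mkdir -p pics; python3 - <<'E'
from bench import arm, optics, ticket
import cv2
for n in("scene","top"):
    c=optics.calibration(n); print(n,c)
    cv2.imwrite(f"pics/{n}0.png",optics.read_camera(n)[:,:,::-1])
print(arm.get_obs())
E
```

```text
scene {'fovy': 54.01057616128213, 'cx': 326.18540843661776, 'cy': 242.1074618751914, 'cam_to_world': array([[ 7.84044815e-01,  4.18750871e-01, -4.58171842e-01,
         9.81496750e-01],
       [ 6.20704214e-01, -5.28843165e-01,  5.78836061e-01,
        -5.32315660e-01],
       [ 8.70577557e-05, -7.38222605e-01, -6.74557171e-01,
         7.20129745e-01],
       [ 0.00000000e+00,  0.00000000e+00,  0.00000000e+00,
         1.00000000e+00]])}
top {'fovy': 57.400742611189344, 'cx': 325.4224977463403, 'cy': 243.78311077307788, 'cam_to_world': array([[-0.0648489 , -0.9688128 ,  0.23915765,  0.34354139],
       [-0.99788719,  0.06200432, -0.01940687,  0.02291912],
       [ 0.00397282, -0.23991087, -0.97078679,  0.96564868],
       [ 0.        ,  0.        ,  0.        ,  1.        ]])}
{'t': 0.1, 'q': array([-1.24320891,  0.68991784, -0.19451657,  1.56624355,  0.1573387 ,
        0.90254082, -0.21513369]), 'joint_velocities': array([-0.00028705, -0.00419011,  0.00185089, -0.00141638,  0.00104871,
       -0.00080145,  0.00211361]), 'joint_torque': array([-2.41110312e-03, -5.28509617e+01, -1.27092429e+00, -1.53839296e+01,
       -5.24734799e-02,  1.99147667e-03,  3.39669054e-05]), 'ee_pos': array([0.18093014, 0.59792377, 0.40397793]), 'orientation': array([-4.59709013e-01, -3.10768391e+00,  2.68937633e-03]), 'force': array([0.24747319, 0.10518862, 1.00792419]), 'moment': array([-0.04395583, -0.05660629, -0.01646867]), 'gripper_width': 0.997418158836797}
```

View pics/top0.png

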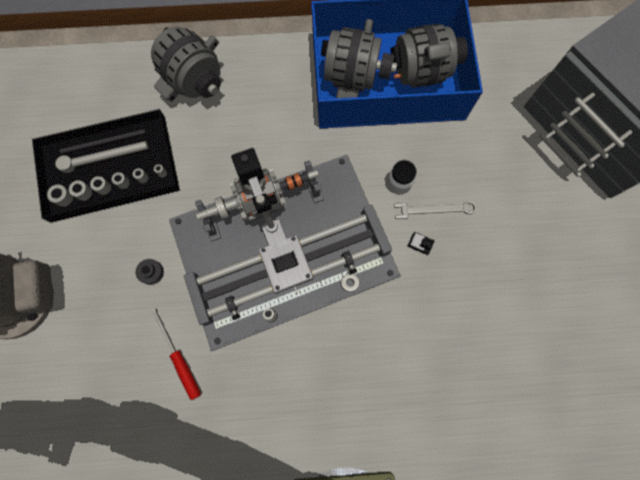

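View pics/scene0.png

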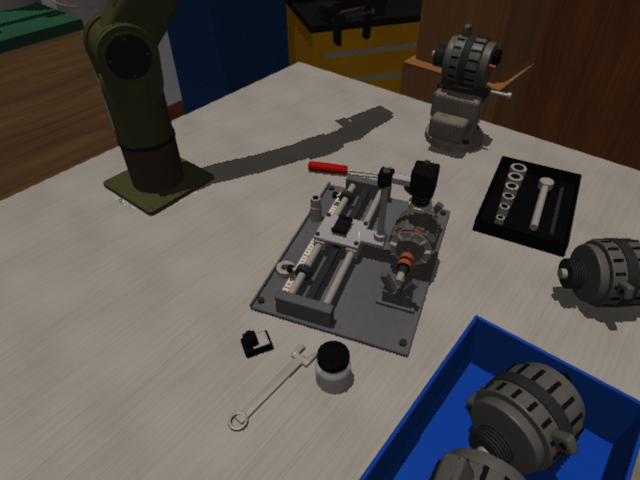

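The top picture shows the pad at about (286,262), the right-hand stop at (348,260), and the copper slip rings at (293,181) on the image right, which is bench -y. So the target is stop_right. Next I'll measure the pad and the bench direction.

```bash
cat > h.py <<'E'
import numpy as np, cv2
from bench import optics
def ray(n,uv,z):
    c=optics.calibration(n); f=240/np.tan(np.radians(c["fovy"]/2)); T=c["cam_to_world"]
    d=T[:3,:3]@[(uv[0]-c["cx"])/f,(uv[1]-c["cy"])/f,1]; o=T[:3,3]
    return o+d*(z-o[2])/d[2]
def proj(n,p):
    c=optics.calibration(n); f=240/np.tan(np.radians(c["fovy"]/2)); T=c["cam_to_world"]
    q=T[:3,:3].T@(np.array(p)-T[:3,3]); return np.array([f*q[0]/q[2]+c["cx"],f*q[1]/q[2]+c["cy"]])
E
python3 - <<'E'
from h import *
im=cv2.imread("pics/top0.png"); g=cv2.cvtColor(im,cv2.COLOR_BGR2GRAY)
m=(g<70).astype(np.uint8); n,l,s,c=cv2.connectedComponentsWithStats(m[235:290,262:312])
for i in range(1,n):
    if s[i,4]>60:
        print(s[i],c[i]+[262,235]); 
        ys,xs=np.nonzero(l==i); r=cv2.minAreaRect(np.c_[xs+262,ys+235].astype(np.float32)); print(r)
hs=cv2.cvtColor(im,cv2.COLOR_BGR2HSV); cm=cv2.inRange(hs,(3,110,80),(18,255,255))
n,l,s,c=cv2.connectedComponentsWithStats(cm[150:230,200:330])
for i in range(1,n):
    if s[i,4]>20: print("cu",s[i,4],c[i]+[200,150],ray("top",c[i]+[200,150],.09))
a,b=(183,240),(403,320)
cv2.imwrite("pics/crop1.png",cv2.resize(im[200:350,180:400],None,fx=3.6,fy=3.6,interpolation=cv2.INTER_CUBIC))
E
```

```text
[ 10  17  26  20 309] [284.61488673 261.85436893]
((284.6169128417969, 261.8341064453125), (13.685946464538574, 22.699790954589844), 70.70995330810547)
cu 73 [297.64383562 179.2739726 ] [0.70460329 0.05539466 0.09      ]
cu 72 [289.66666667 182.15277778] [0.69912759 0.07268126 0.09      ]
cu 21 [243.80952381 196.76190476] [0.67235337 0.17079911 0.09      ]
```

View pics/crop1.png

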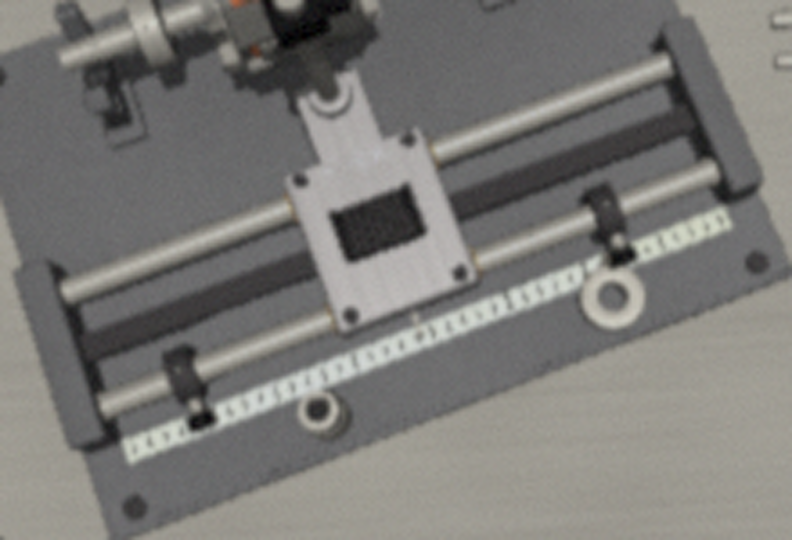

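```bash
python3 - <<'E'
from h import *
from bench import arm
from scipy.spatial.transform import Rotation as R
P=lambda x,y,z:ray("top",(180+x/3.6,200+y/3.6),z)
for a,b in(((100,405),(715,172)),((62,292),(670,66))):
    d=P(*a,.046)-P(*b,.046); print("t",np.arctan2(-d[0],d[1]))
d1=P(100,405,.046)-P(715,172,.046); t=np.arctan2(-d1[0],d1[1])
bx=np.array([np.cos(t),np.sin(t),0]); by=np.array([-np.sin(t),np.cos(t),0])
pad=ray("top",(284.6+.5*0,261.8),.074); print("pad",pad)
pl=np.mean([P(*q,.06) for q in((288,178),(343,333),(478,280),(420,125))],0); print("plate mid",pl)
col=P(603,205,.055); edge=P(473,262,.06)
print("collar rel pad (x,y):",(col-pad)@bx,(col-pad)@by,"edge y",(edge-pad)@by)
print("rod front/back x rel",[(P(*q,.046)-pad)@bx for q in((100,405),(715,172),(62,292),(670,66))])
o=arm.get_obs(); Rt=R.from_rotvec(o["orientation"]).as_matrix(); print(Rt.round(3))
# target: finger at tool side toward +by over pad, TCP 52.75mm to -by
tcp=(pad-by*.0527); tcp[2]=.166+.072+.03
print("target tcp",tcp,"delta tool",Rt.T@(tcp-o["ee_pos"]))
print("tool y ang",np.degrees(np.arctan2(Rt[1,1],Rt[0,1])),"want",90+np.degrees(t))
E
```

```text
t 0.30328275318336056
t 0.3036704437320253
pad [0.53020996 0.09205914 0.074     ]
plate mid [0.5296644  0.08999616 0.06      ]
collar rel pad (x,y): -0.03384383265229551 -0.12802188472282688 edge y -0.0442175012952647
rod front/back x rel [np.float64(-0.037543783065308374), np.float64(-0.03754378306530838), np.float64(0.03338834047782838), np.float64(0.033538067458563976)]
[[-0.957  0.29  -0.   ]
 [ 0.29   0.957 -0.002]
 [-0.    -0.002 -1.   ]]
target tcp [0.54594906 0.04176431 0.268     ] delta tool [-0.51038217 -0.42642833  0.13678843]
tool y ang 73.17090083181257 want 107.37682175651439
```

Measured: bench turned 0.304 rad, pad at (0.530, 0.091), about 75 mm of travel towards -y. I'll come in from the robot side with the jaws along bench y. One open finger goes on the pad, and the body stays clear of the post.

{"op": "move_arm", "data": {"delta_pos": [[-0.03, -0.036, 0], [-0.066, -0.08, 0], [-0.102, -0.123, 0], [-0.138, -0.166, 0], [-0.175, -0.21, 0], [-0.212, -0.254, 0], [-0.25, -0.298, 0], [-0.286, -0.342, 0]], "delta_rot": [[0, 0, -2], [0, 0, -6], [0, 0, -10], [0, 0, -15], [0, 0, -20], [0, 0, -25], [0, 0, -30], [0, 0, -34.2]], "fingers": 1}}

```text
t: 1.1
ee_pos: [0.3563, 0.1863, 0.4047]
orientation: [-0.478, 3.105, 0.0]
force: [1.1, 0.5, 0.3]
gripper_width: 1.002
```

{"op": "move_arm", "data": {"delta_pos": [[-0.01, -0.045, 0], [-0.03, -0.09, 0], [-0.06, -0.135, 0.01], [-0.09, -0.17, 0.03], [-0.12, -0.19, 0.06], [-0.138, -0.195, 0.09], [-0.138, -0.195, 0.1], [-0.138, -0.195, 0.1]], "delta_rot": [[0, 0, 0], [0, 0, 0], [0, 0, 0], [0, 0, 0], [0, 0, 0], [0, 0, 0], [0, 0, 0], [0, 0, 0]]}}

```text
t: 2.1
ee_pos: [0.5445, 0.0434, 0.3044]
orientation: [0.475, -3.103, -0.0]
force: [0.1, -0.1, 1.1]
gripper_width: 1.0
```

```bash
python3 - <<'E'
from h import *
from bench import arm
from scipy.spatial.transform import Rotation as R
o=arm.get_obs(); Rt=R.from_rotvec(o["orientation"]).as_matrix()
print(o["ee_pos"],o["force"],o["t"],Rt.round(3).tolist())
pad=np.array([.5302,.0916,.072])
print("delta tool finger+y centre->pad",Rt.T@(pad-o["ee_pos"])-[0,.0527,.166])
for n in("top","scene"):
    im=optics.read_camera(n)[:,:,::-1].copy(); u=proj(n,pad).astype(int); 
    x0,y0=max(u[0]-70,0),u[1]-60; c=cv2.resize(im[y0:y0+110,x0:x0+140],None,fx=5,fy=5,interpolation=cv2.INTER_CUBIC)
    cv2.imwrite(f"pics/{n}1.png",c); print(n,x0,y0,proj(n,o["ee_pos"]+Rt@[0,.0527,.166]))
E
```

```text
[0.54448846 0.04344359 0.30435804] [ 0.08675467 -0.07178701  1.10549302] 2.1 [[-0.954, -0.299, -0.003], [-0.299, 0.954, -0.0], [0.002, 0.001, -1.0]]
delta tool finger+y centre->pad [-0.00136506 -0.00259925  0.06638225]
top 214 201 [280.91515758 256.15394416]
scene 271 163 [342.41871003 197.39309039]
```

View pics/scene1.png

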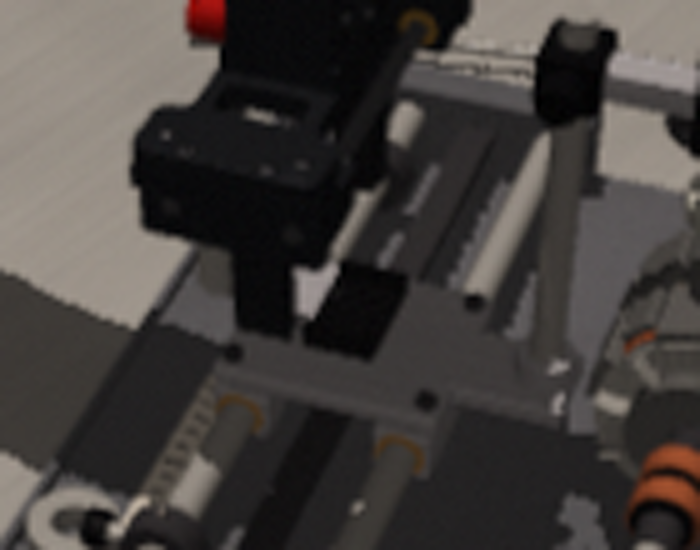

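The gripper body is clear of the post, which is at crop (560,250). The visible -y finger is at crop (265,330), near the carriage's -y end and about where I predicted; the pad finger is hidden behind the body. Next I descend close to the pad.

{"op": "move_arm", "data": {"delta_pos": [[-0.001, -0.005, 0.02], [-0.0015, -0.006, 0.045], [-0.0015, -0.006, 0.057], [-0.0015, -0.006, 0.06], [-0.0015, -0.006, 0.062], [-0.0015, -0.006, 0.064], [-0.0015, -0.006, 0.066], [-0.0015, -0.006, 0.067]], "delta_rot": [[0, 0, 0], [0, 0, 0], [0, 0, 0], [0, 0, 0], [0, 0, 0], [0, 0, 0], [0, 0, 0], [0, 0, 0]]}}

```text
t: 3.2
ee_pos: [0.5489, 0.0379, 0.2383]
orientation: [-0.474, 3.105, -0.0]
force: [-0.9, -1.5, 10.3]
gripper_width: 0.999
```

{"op": "move_arm", "data": {"delta_pos": [[0, 0, 0.001], [0, 0, 0.002], [0, 0, 0.003], [0, 0, 0.004], [0, 0, 0.0045], [0, 0, 0.005], [0, 0, 0.005], [0, 0, 0.005]], "delta_rot": [[0, 0, 0], [0, 0, 0], [0, 0, 0], [0, 0, 0], [0, 0, 0], [0, 0, 0], [0, 0, 0], [0, 0, 0]]}}

```text
t: 4.2
ee_pos: [0.5489, 0.038, 0.234]
orientation: [-0.474, 3.104, -0.0]
force: [-2.1, -1.3, 11.6]
gripper_width: 0.996
```

{"op": "move_arm", "data": {"delta_pos": [[0, 0, 0.0005], [0, 0, 0.001], [0, 0, 0.0015], [0, 0, 0.002], [0, 0, 0.002], [0, 0, 0.002], [0, 0, 0.002], [0, 0, 0.002]], "delta_rot": [[0, 0, 0], [0, 0, 0], [0, 0, 0], [0, 0, 0], [0, 0, 0], [0, 0, 0], [0, 0, 0], [0, 0, 0]]}}

```text
t: 5.2
ee_pos: [0.5488, 0.038, 0.2333]
orientation: [-0.475, 3.103, -0.001]
force: [-4.8, -2.4, 23.6]
gripper_width: 0.999
```

Pad bottomed out: 24 N, tip about 4.7 mm below the up position. Pushing along bench -y.

{"op": "move_arm", "data": {"delta_pos": [[0, -0.003, 0], [0, -0.008, 0], [0, -0.014, 0], [0, -0.021, 0], [0, -0.028, 0], [0, -0.035, 0], [0, -0.042, 0], [0, -0.048, 0]], "delta_rot": [[0, 0, 0], [0, 0, 0], [0, 0, 0], [0, 0, 0], [0, 0, 0], [0, 0, 0], [0, 0, 0], [0, 0, 0]]}}

```text
t: 6.2
ee_pos: [0.5632, -0.0069, 0.2333]
orientation: [-0.476, 3.103, 0.002]
force: [-5.6, 1.2, 22.8]
gripper_width: 0.996
```

```bash
python3 - <<'E'
from h import *
im=optics.read_camera("scene")[:,:,::-1]
cv2.imwrite("pics/scene2.png",cv2.resize(im[150:290,250:430],None,fx=4.2,fy=4.2,interpolation=cv2.INTER_CUBIC))
E
```

```text
(no output)
```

View pics/scene2.png

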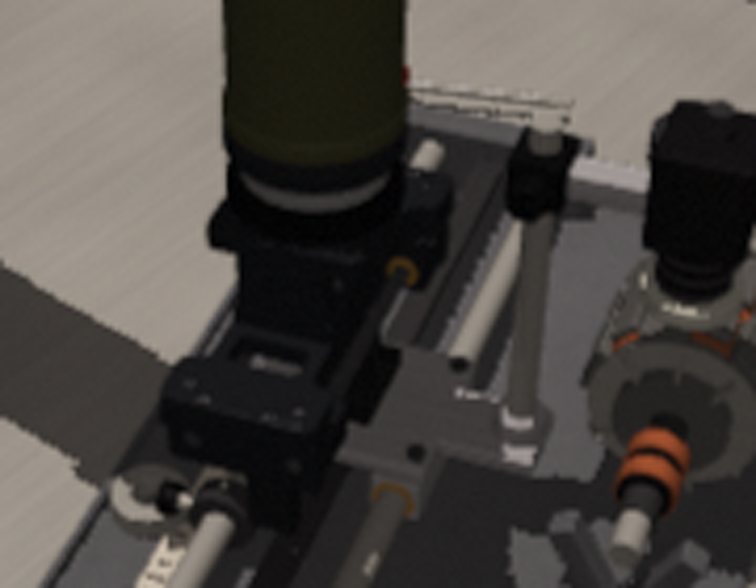

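The carriage is moving with the finger: its back -y corner is now near crop (440,460), with the post still well clear. The collar is at crop (215,495). Continuing more slowly to the stop.

{"op": "move_arm", "data": {"delta_pos": [[0, -0.005, 0], [0, -0.01, 0], [0, -0.015, 0], [0, -0.019, 0], [0, -0.022, 0], [0, -0.0245, 0], [0, -0.0265, 0], [0, -0.028, 0]], "delta_rot": [[0, 0, 0], [0, 0, 0], [0, 0, 0], [0, 0, 0], [0, 0, 0], [0, 0, 0], [0, 0, 0], [0, 0, 0]]}}

```text
t: 7.25
ee_pos: [0.5717, -0.0337, 0.2333]
orientation: [-0.475, 3.103, 0.001]
force: [-4.7, 0.5, 22.4]
gripper_width: 0.997
```

{"op": "move_arm", "data": {"delta_pos": [[0, -0.001, 0], [0, -0.002, 0], [0, -0.003, 0], [0, -0.004, 0], [0, -0.005, 0], [0, -0.006, 0], [0, -0.007, 0], [0, -0.007, 0]], "delta_rot": [[0, 0, 0], [0, 0, 0], [0, 0, 0], [0, 0, 0], [0, 0, 0], [0, 0, 0], [0, 0, 0], [0, 0, 0]]}}

```text
t: 8.25
ee_pos: [0.5726, -0.0358, 0.2329]
orientation: [-0.482, 3.103, 0.012]
force: [-6.3, 9.2, 21.7]
gripper_width: 1.003
```

{"op": "move_arm", "data": {"delta_pos": [[0, -0.001, 0], [0, -0.002, 0], [0, -0.003, 0], [0, -0.003, 0], [0, -0.003, 0], [0, -0.003, 0], [0, -0.003, 0], [0, -0.003, 0]], "delta_rot": [[0, 0, 0], [0, 0, 0], [0, 0, 0], [0, 0, 0], [0, 0, 0], [0, 0, 0], [0, 0, 0], [0, 0, 0]]}}

```text
t: 9.25
ee_pos: [0.573, -0.0365, 0.2327]
orientation: [-0.485, 3.103, 0.017]
force: [-8.9, 12.8, 20.8]
gripper_width: 0.996
```

```bash
python3 - <<'E'
from h import *
im=optics.read_camera("scene")[:,:,::-1]
cv2.imwrite("pics/scene3.png",cv2.resize(im[200:300,270:400],None,fx=5.5,fy=5.5,interpolation=cv2.INTER_CUBIC))
E
```

```text
(no output)
```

View pics/scene3.png

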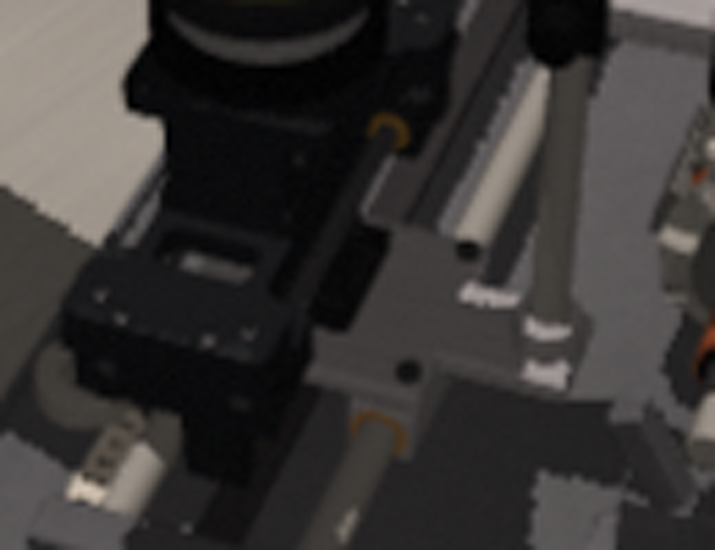

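The collar is hidden behind the gripper. I'll check travel using the plate's back -y corner hole, at crop (408,370) now and (427,400) in scene1.

```bash
python3 - <<'E'
from h import *
by=np.array([-np.sin(.3035),np.cos(.3035),0])
a=ray("scene",(271+427/5,163+400/5),.06); b=ray("scene",(270+408/5.5,200+370/5.5),.06); d=b-a
print(d,d@by)
a=ray("scene",(271+475/5,163+302/5),.06); b=ray("scene",(270+469/5.5,200+250/5.5),.06); d=b-a
print(d,d@by)
E
```

```text
[ 0.0223349  -0.07223845  0.        ] -0.07561193750197083
[ 0.0229582  -0.07172508  0.        ] -0.07530831737940256
```

Travel is 75.5 mm against the expected 75, and the push force rose to about 15 N, so the carriage is on the stop. I'll ease the push but keep it towards the stop, then lift straight up.

{"op": "move_arm", "data": {"delta_pos": [[0, 0.001, 0], [0, 0.003, 0], [0, 0.003, -0.002], [0, 0.003, -0.005], [0, 0.003, -0.009], [0, 0.003, -0.014], [0, 0.003, -0.025], [0, 0.003, -0.04]], "delta_rot": [[0, 0, 0], [0, 0, 0], [0, 0, 0], [0, 0, 0], [0, 0, 0], [0, 0, 0], [0, 0, 0], [0, 0, 0]]}}

```text
t: 10.3
ee_pos: [0.5736, -0.0418, 0.2713]
orientation: [0.473, -3.105, 0.001]
force: [0.4, -0.2, 1.1]
gripper_width: 1.001
```

Free of contact. I'll retreat up and back towards the robot to open the view, then check.

{"op": "move_arm", "data": {"delta_pos": [[0, 0, -0.04], [0.02, 0, -0.08], [0.06, 0, -0.11], [0.1, 0, -0.12], [0.14, 0, -0.12], [0.17, 0, -0.12], [0.18, 0, -0.12], [0.18, 0, -0.12]], "delta_rot": [[0, 0, 0], [0, 0, 0], [0, 0, 0], [0, 0, 0], [0, 0, 0], [0, 0, 0], [0, 0, 0], [0, 0, 0]]}}

```text
t: 11.3
ee_pos: [0.4022, -0.0951, 0.3912]
orientation: [-0.473, 3.104, -0.001]
force: [0.2, -0.2, 0.2]
gripper_width: 0.998
```

```bash
python3 - <<'E'
from h import *
im=optics.read_camera("scene")[:,:,::-1]
cv2.imwrite("pics/scene4.png",cv2.resize(im[190:300,260:400],None,fx=5.5,fy=5.5,interpolation=cv2.INTER_CUBIC))
E
```

```text
(no output)
```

View pics/scene4.png

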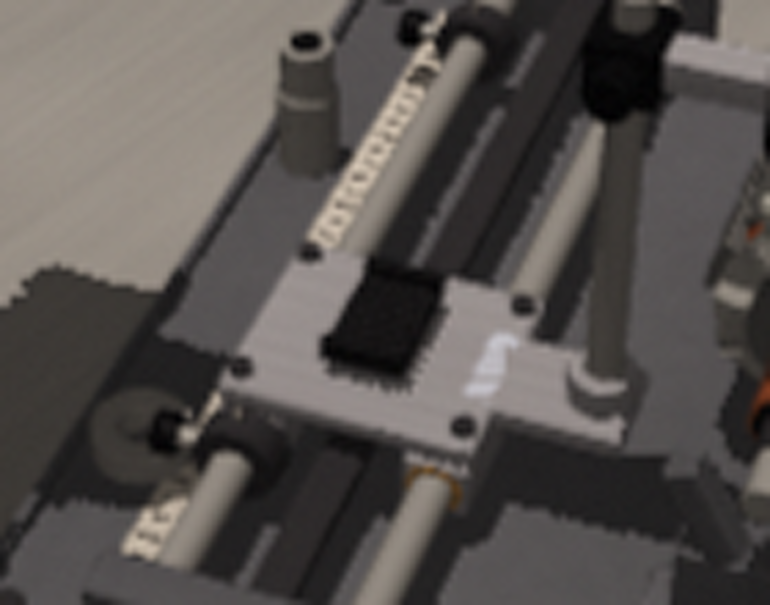

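The carriage face meets the collar at crop (235,430). The corner hole is at pixel (344.0,267.6), against (344.2,267.3) while pushing, so the carriage didn't spring back. The pad is up, and the socket and ring are where they stood.

```bash
python3 -c "
from bench import ticket; print(ticket.job_done())"
```

```text
the job is handed in; nothing more can be done
None
```

The carriage is against the stop on the slip-ring side (bench -y), the pad is up again, and the job is handed in; it reported no verdict. I pressed the pad fully down with one open fingertip (about 24 N). Keeping it pressed, I pushed the carriage 75.5 mm along the rods until it stalled at about 15 N, then lifted straight off.

**Last checks:**
- **Travel:** the 75.5 mm agrees with the 75 mm I estimated from the first picture.
- **Position:** after the release the carriage stood within half a pixel of where it was while being pushed. In the picture its end face meets the collar.
- **Pad and arm:** the pad looks up, and the arm is clear with near-zero force, at 11.3 s.
- **Loose things:** the socket and bearing ring on the ledge look undisturbed. I did not look again at the pulley, brush holder, spanner, screwdriver or jar, but the arm did not come down near them.

No check failed or disagreed. The gap at the collar was judged from the picture and the push force, not measured to the 2.5 mm limit.

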